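Lock the sample strongbox with its captive padlock

ROBOT

A 6-joint arm with a two-finger parallel gripper is mounted at the origin on a cart in front of the work surface, level with it; the furniture and walls round the work are solid. World frame = base frame: x ahead of the robot, y to its left, z up, the work surface at z = 0. Lengths are in m, angles in degrees, forces in N, time in s.
With the tool pointing down it reaches from about 0.375 to 0.9 m from the base axis. Payload 3.1 kg.
Tool frame: the origin (TCP) lies between the finger pads; the fingertips stand 22 mm ahead of it and the grasp point (between the pads) lies 3 mm ahead of it (bot.tip_extent is the distance from the TCP to the fingertips, in m); y points along the fingers, z is the direction in which the jaws open and shut, and the axes are right-handed (so a half turn about y gives the same grasp; the last joint's range is limited). The gripper opens to 87 mm and grips with 3 to 60 N. Pads are 19 mm wide; open, the fingers measure 117 mm over their backs; the gripper's body (75 mm by 190 mm) begins 51 mm behind the grasp point.
Start: joints at [-75.43, 30.224, 82.088, -0, 67.689, -10.227], TCP at [0.262, -0.567, 0.245] pointing down, gripper open.
Joint ranges: [-176.69, 176.69], [-43.24, 126.21], [12.49, 139.97], [-82, 262], [0, 151.66], [-163.58, 163.58]. Speed limits (degrees/s): [159.86, 159.86, 180, 180, 180, 180].

INTERFACE

Orientations are given as a 3x3 rotation matrix whose columns are the frame's x, y, z axes.
In Python, from rig import bot, eyes, models gives the robot as it stands. The module is installed in compiled form; this text tells all that it offers.
- The arm moves only by the tool arm_command, never from a script. Its arguments are lists of equal length, an entry for each row: "translation": the shift along the tool's x, y, z each as a share of 0.08 m, from -1 to 1, a list of three; "rotation": the turn, a rotation vector about the tool's x, y, z each as a share of 60 degrees, from -1 to 1, a list of three; "grip": the closure, from -1 (fully open) to 1 (shut), so that 0 is half open. In form: {"translation": [[x, y, z], ...], "rotation": [[rx, ry, rz], ...], "grip": [grip, ...]}. A call has 1 to 5 rows; each row is the pose to reach, as a shift and turn from the pose commanded when the call began, along the tool's axes at that moment; what a row does not reach only later rows make up. A row lasts 1/10 s, in which the tool goes at most 50 mm and 8.59 degrees, less where a joint would pass 70% of its speed; a pose out of reach is approached as far as the arm can. A call with a number of a shift or a turn outside -1 to 1 is refused whole. A call with a gripper value outside its range is refused whole. The fingers move at their own pace and stop on an object; the grip force is fixed at half the most. Time passes only in rows, so rows that repeat a pose let the fingers close. It gives the time, the measured TCP pose, the force and the opening at its end, in the units of the state.
- bot.read_state(): the state, without advancing time (a new reading comes with each control period).
- eyes.capture(name): name is "side" or "top" or "wrist"; returns a dict with "image" (400x640x3 uint8, blue, green, red), "mtx" (3x3 intrinsics, pixels), "rvec" (rotation vector, rad) and "tvec" (3), from world to camera coordinates, as OpenCV has them; the wrist camera has in their place "hand_eye" (4x4, takes a point from camera to tool coordinates, whose origin is the TCP and whose axes are the tool frame's). Camera axes: x right, y down, z forward; pixel columns grow to the right and rows downward; lengths in m; the calibration is good to about 2 mm. The wrist camera is an equidistant fisheye: a pixel r from the principal point sees the ray r / f radians off the axis. A picture is of the moment at which its call begins: read the wrist's pose just before it. There is no depth.
- bot.hand_in(): hands the job in, once; it reports no verdict.
Trained networks look in the newest picture that a camera, given by its name, has taken for a name from the list of things; names that differ only in an ending like _2 or _b are one class to them, and where a whole thing is asked for, a point or a joint stands for the part that bears it (a point fixed in the world has none). Each returns a list of dicts, best first, with "conf" (0 to 1); they miss things now and then, are a little off and sometimes report something else, mostly with a low value. They report only what shows in the picture. A call takes as long as a camera call.
- models.recognise(camera, thing): "extent" ([left, top, right, bottom] as shares, 0 to 1, of the picture: columns of its width, rows of its height, round what is visible of it).
- models.spot_point(camera, thing): "point" ([column, row] as shares, 0 to 1, of the picture: columns of its width, rows of its height: a listed point, or the origin of a listed thing).
The state is a dict: "time_s": time; "joint_positions": joint angles; "qvel": joint speeds; "tau": joint torques, N m; "position": TCP position; "tcp_rot": TCP orientation; "force": force on the tool from outside, world axes, zero at the start; "moment": the same for the moment, N m; "opening": opening from 0.0 (shut) to 1.0 (fully open).
Only numpy, scipy, OpenCV 4.12 (cv2) and the standard library are available. Lean on these libraries where they do the work, as an engineer would, in place of code of your own. Each camera call takes 0.05 s, during which the arm holds its last target. There are 200 camera calls.

TASK

Lock the grey sample strongbox. Fold its hasp strap down flat over the top of the padlock, swing the padlock's open shackle round until its free end stands over the hole, then push the shackle straight down through the strap's hole into the padlock until it clicks and stays down by itself. Feel for the click and stop at the end of the travel: never force the lock (more than about 30 N on it does damage), and leave the specimen cups and the marker where they are.

Things in the scene. Friction and masses are not known exactly. Their poses are not given: they have to be found in the camera images.
- strongbox: Grey sheet-steel box with a shut lid, 130 x 180 mm, lid top 84 mm above the worktop, fixed to the worktop. Origin: centre of its underside; x points to its back, y to its left, z up. Its front (-x) carries the hasp and the padlock. A flat folding handle lies on the rear half of the lid (to 91 mm high).
- padlock: Brass padlock body, upright in a welded guard on the box's front, 30 (x) x 62 (y) x 61 mm high, axes as the box's. Origin: centre of its underside, 90 mm in front of the box's centre, 19 mm above the worktop; its top is at 80 mm. Inside, hidden: a sprung pawl and, 1.5 mm of travel after its click, a rigid end stop. Their depth differs from lock to lock and must be felt.
- toe_hole (a point): Centre of the mouth of the toe hole in the padlock's top face: 12 mm wide, 20 mm to the left (+y) of the padlock's centre. The shackle's toe is 10 mm thick with a tapered tip (3 mm at its end) that finds its own centre when up to about 3 mm off.
- heel_axis (a point): Point on the padlock's top face, 20 mm to the right (-y) of its centre, where the shackle's captive leg (heel) goes in. The shackle rises, sinks and turns about the upright line through it.
- shackle_bow (a point): Centre of the shackle's 10 mm round bar at the top of the bow, 20 mm from the heel axis; 59 mm above the padlock's top when up. Its y axis points from heel to toe. Polished steel, slippery (friction about 0.2): a pinch across the bar turns it well but slides when pushed down; to press, push on top of the bow, whose upper side is 5 mm above this point.
- shackle_toe (a point): Lowest point of the free leg (toe), 40 mm from the heel axis; 8 mm above the padlock's top when the shackle is up.
- shackle_swing (a joint): Turn of the shackle about the upright heel axis, rad: 0 with the toe over its hole; positive with the toe swung out to the front of the box (counterclockwise from above). Starts at 1.0 to 1.6 and stays where it is left (light friction, 0.03 N m).
- shackle_lift (a joint): How far the shackle is pushed down, m: 0 fully up. A spring lifts it with 3.5 to 7 N. The toe meets strap level at 0.004, the padlock at 0.008. In the last 6 mm the pawl raises the resistance from 6 to about 16 N, then it drops at the click, anywhere from 0.020 to 0.034; the end stop is 1.5 mm on. Let go, it springs back to 0 if unlocked, or stays within 0.5 mm of the click.
- hasp (a joint): Angle of the hasp strap about its hinge at the lid's front edge, rad: 0 flat to the front over the toe hole, 1.57 upright, more leaning back over the lid. Starts at 1.3 to 1.85; stays where left (0.04 N m). Strap: 3 mm steel, 30 mm wide, ends 33 mm from the axis, a 15 mm hole 18 mm from it; flat, its upper side is 84 mm above the worktop and its hole is over the toe hole.
- hasp_hinge (a point): Centre of the hasp's hinge axis (which runs along the box's y), level with the strap's middle: 18 mm behind (+x) and 2.5 mm above the toe hole's mouth. The knuckle round it is 8.4 mm thick.
- cup_1_mid (a point): Middle of a screw-cap specimen cup with an orange cap, 44 mm wide, 53 mm high, standing to the right of the box; to be left alone.
- cup_2_mid (a point): Middle of a screw-cap specimen cup with a blue cap, 44 mm wide, 53 mm high; to be left alone.
- cup_3_mid (a point): Middle of a second specimen cup with an orange cap, same size; to be left alone.
- marker_1: Marker pen, 139 mm long, 14 mm thick, lying in front of the box; to be left alone.

How it is judged (in metres and radians):
On the way, in this order (a step that is already met when the one before it is completed fails the run):
1. the hasp strap is folded down flat while the shackle is still up (value of joint hasp below 0.12 rad and value of joint shackle_lift below 0.006 m), for 0.1 s.
2. the shackle is pushed down into the padlock, to where it can lock (value of joint shackle_lift above 0.0195 m and value of joint hasp below 0.12 rad), for 0.1 s.
At the end, for the whole second after the job is handed in: The shackle, let go, stays at rest locked down (more than 19.5 mm below its raised position) with its toe in the toe hole (swing within 0.1 rad) and the hasp strap flat beneath the bow (within 0.12 rad); cups and marker are where they were (within 30 mm) (all of step 2 and value of joint shackle_swing between -0.1 and 0.1 rad and velocity of joint shackle_lift between -0.01 and 0.01 m/s); the robot touches nothing.
It fails at once if the padlock is forced: more than 30 N on its body or on the works inside it (contact force between padlock and anything else above 30 N).
It fails at once if a specimen cup or the marker is moved by more than 30 mm (distance of any of cup_1_mid, cup_2_mid, cup_3_mid, marker_1 from where it was at the start of the episode above 0.03 m).
It also fails if it takes over 58 s, if anything falls off the work surface, if the arm or the gripper's body presses on something with over 40 N, if the wrist force passes 120 N, or if a joint passes its speed limit or range.

## Working session

There is one attempt and no reset: what is moved stays moved. The work goes in short steps, Python scripts to look and compute and a tool call to move; the robot and the scene stay as the last step left them, time stands still between calls to the robot, and variables do not carry over. Pictures are saved under pics/ and viewed, about 8 in all and at most 12, crops included, and the job is handed in when it is done.

Besides the shell and the picture viewer there is one more tool, called after "Request:" by a JSON object that holds its "name" and its "arguments", one argument or row to a line. arm_command: Moves the arm, as the interface text tells. Shift numbers are shares of 0.08 m and turn numbers shares of 60 degrees, none past 1 either way. Its arguments: {"type":"object","properties":{"translation":{"type":"array"},"rotation":{"type":"array"},"grip":{"type":"array"}},"required":["translation","rotation","grip"]}

```bash
mkdir -p pics; cat > h.py <<'E'
import numpy as np, cv2
from rig import bot, eyes, models
def snap(n,f=None):
    c=eyes.capture(n)
    if f: cv2.imwrite('pics/'+f,c['image'])
    return c
def ray(c,p):
    R=cv2.Rodrigues(np.array(c['rvec'],float))[0]; t=np.array(c['tvec'],float).ravel()
    u=cv2.undistortPoints(np.array([[p]],float),np.array(c['mtx']),None).ravel()
    d=R.T@np.array([u[0],u[1],1]); return -R.T@t, d/np.linalg.norm(d)
def at_z(c,p,z):
    o,d=ray(c,p); return o+d*(z-o[2])/d[2]
def proj(c,X):
    return cv2.projectPoints(np.array(X,float).reshape(-1,3),np.array(c['rvec'],float),np.array(c['tvec'],float),np.array(c['mtx']),None)[0].reshape(-1,2)
def tri(c1,p1,c2,p2):
    o1,d1=ray(c1,p1);o2,d2=ray(c2,p2)
    s=np.linalg.lstsq(np.c_[d1,-d2],o2-o1,rcond=None)[0]
    a,b=o1+d1*s[0],o2+d2*s[1]; return (a+b)/2,np.linalg.norm(a-b)
E
python3 - <<'E'
from h import *
np.set_printoptions(precision=4,suppress=True)
s=bot.read_state();print(s['position'],s['tcp_rot'],s['force'],s['opening'],s['time_s'])
C={n:snap(n,n+'0.png') for n in('top','side')}
for n,c in C.items():print(n,ray(c,(320,200)))
for t in ['strongbox','padlock','toe_hole','heel_axis','shackle_bow','shackle_toe','hasp_hinge','cup_1_mid','cup_2_mid','marker_1']:
    P={}
    for n in C:
        r=models.spot_point(n,t)
        P[n]=[np.array(x['point'])*[640,400] for x in r]
        print(t,n,[(p.round(1),round(x['conf'],2)) for p,x in zip(P[n],r)][:3])
    if P['top'] and P['side']: print('   tri',tri(C['top'],P['top'][0],C['side'],P['side'][0]))
E
```

```text
[ 0.262  -0.5667  0.2436] [[-0.9078 -0.0006  0.4194]
 [-0.4194  0.0021 -0.9078]
 [-0.0003 -1.     -0.0022]] [0.0664 0.9207 0.1315] 1.0008612810940212 0.0
top (array([0.3713, 0.013 , 0.996 ]), array([ 0.1386, -0.0174, -0.9902]))
side (array([0.3741, 0.785 , 0.6295]), array([ 0.1554, -0.8234, -0.5458]))
strongbox top [(array([297.7, 163.6]), 0.76)]
strongbox side [(array([288.2, 247.3]), 0.93)]
   tri (array([0.5934, 0.0494, 0.0024]), np.float64(0.002856591445182773))
padlock top [(array([290. , 197.7]), 0.9)]
padlock side []
toe_hole top [(array([278.8, 194.3]), 0.96), (array([295. , 216.8]), 0.66), (array([222.3, 254.4]), 0.35)]
toe_hole side [(array([317.8, 233.9]), 0.64)]
   tri (array([0.5113, 0.0853, 0.078 ]), np.float64(0.003218955066028883))
heel_axis top [(array([294. , 190.7]), 0.64), (array([406.3, 160.8]), 0.35)]
heel_axis side [(array([325.7, 220.3]), 0.71)]
   tri (array([0.5085, 0.0518, 0.0922]), np.float64(0.01509912432509126))
shackle_bow top [(array([292.8, 205.5]), 0.69), (array([407. , 159.6]), 0.33)]
shackle_bow side [(array([331.8, 202.6]), 0.55)]
   tri (array([0
[... 162 characters left out ...]
rray([0.4681, 0.0543, 0.0954]), np.float64(0.006305388153200856))
hasp_hinge top []
hasp_hinge side [(array([312.4, 231.8]), 0.79)]
cup_1_mid top [(array([420.7, 141.7]), 0.65)]
cup_1_mid side [(array([289.5, 174.2]), 0.73), (array([342.1, 220.4]), 0.64), (array([323.9, 247.2]), 0.5)]
   tri (array([ 0.6496, -0.2307,  0.0362]), np.float64(0.006656457209919377))
cup_2_mid top [(array([397.4, 131.8]), 0.83)]
cup_2_mid side [(array([278.9, 185. ]), 0.67)]
   tri (array([ 0.6705, -0.1787,  0.0301]), np.float64(0.00128365882096095))
marker_1 top [(array([221.9, 253.2]), 0.81)]
marker_1 side [(array([374.5, 309.5]), 0.83)]
   tri (array([0.3812, 0.2142, 0.005 ]), np.float64(0.0035623644462363154))
```

View pics/top0.png

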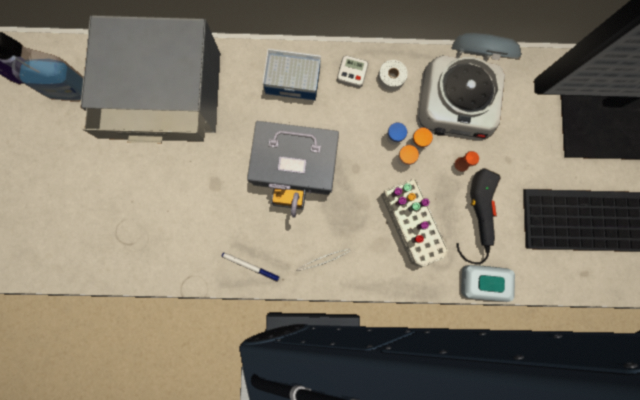

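View pics/side0.png

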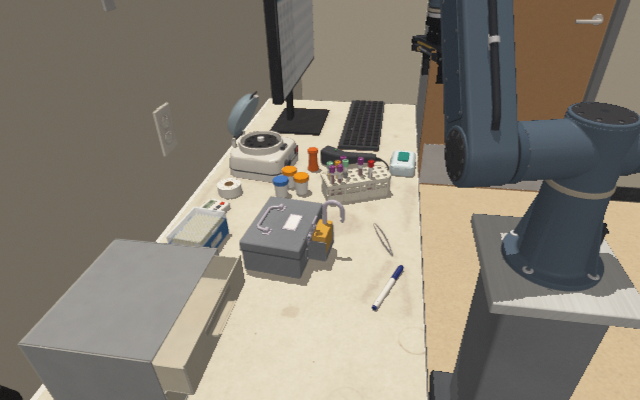

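The top view shows the box lid with corners near (258,122), (339,130), (331,192) and (248,183). The brass padlock is at about (289,198), and the shackle is swung out towards (292,212). The side view shows the shackle up at about (332,203). I'll zoom in on both.

```bash
python3 - <<'E'
import cv2,numpy as np
a=cv2.imread('pics/top0.png')[110:230,235:355]; b=cv2.imread('pics/side0.png')[190:280,240:360]
a=cv2.resize(a,(400,400),interpolation=3); b=cv2.resize(b,(400,300),interpolation=3)
b=cv2.copyMakeBorder(b,0,100,0,0,cv2.BORDER_CONSTANT)
cv2.imwrite('pics/z0.png',np.hstack([a,b]))
E
```

```text
(no output)
```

View pics/z0.png

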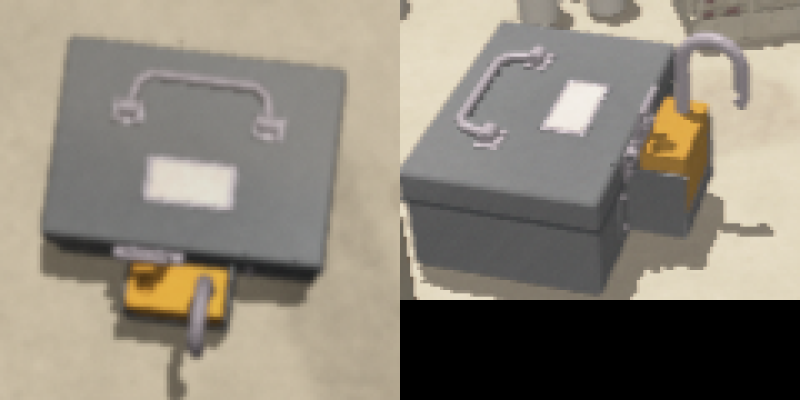

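```bash
cat > fit.py <<'E'
from h import *
from scipy.optimize import least_squares
np.set_printoptions(precision=4,suppress=True)
ct,cs=snap('top'),snap('side')
L=np.array([[.065,.09,.084],[.065,-.09,.084],[-.065,-.09,.084],[-.065,.09,.084]])
T=np.array([[256,121.1],[338.8,131],[331.9,190.4],[248.5,180.5]])
S=np.array([[240,240.4],[269.1,196.6],[322.5,203.5],[301.5,252]])
S=S[[0,1,2,3]]
def W(p,X):
    c,s=np.cos(p[2]),np.sin(p[2]);return np.asarray(X)@np.array([[c,-s,0],[s,c,0],[0,0,1]]).T+[p[0],p[1],0]
def f(p):return np.r_[(proj(ct,W(p,L))-T).ravel(),(proj(cs,W(p,L))-S).ravel()]
r=least_squares(f,[.593,.05,-.1]);p=r.x
print('pose',p[:2],np.degrees(p[2]),'\nres',r.fun.reshape(-1,2))
for nm,X in dict(toe=[-.09,.02,.08],heel=[-.09,-.02,.08],hinge=[-.072,.02,.0825]).items():
    w=W(p,X);print(nm,w,proj(ct,w),proj(cs,w))
for sw in (1.0,1.2,1.4,1.6):
    u=lambda d,z:W(p,[-.09-d*np.sin(sw),-.02+d*np.cos(sw),z])
    print(sw,'bow',u(.02,.139),proj(ct,u(.02,.144)),proj(cs,u(.02,.144)),'toe',proj(ct,u(.04,.088)),proj(cs,u(.04,.088)))
for h in (1.3,1.55,1.85):
    w=[W(p,[-.072-.033*np.cos(h),y,.0825+.033*np.sin(h)]) for y in(.005,.035)]
    print(h,'tipends top',proj(ct,w).round(1).tolist(),'side',proj(cs,w).round(1).tolist())
E
python3 fit.py
```

```text
pose [0.5943 0.0563] -4.889473421214828 
res [[-0.18    0.7525]
 [-0.6791 -0.0486]
 [-0.0081 -0.7865]
 [-0.5846 -0.1783]
 [ 0.5397  0.9452]
 [ 1.5397 -0.5744]
 [-0.0861 -0.9549]
 [-1.3098 -1.5804]]
toe [0.5064 0.0838 0.08  ] [[279.2773 195.7465]] [[320.9367 233.0421]]
heel [0.503 0.044 0.08 ] [[297.9319 197.811 ]] [[325.4739 222.3271]]
hinge [0.5243 0.0823 0.0825] [[280.2207 187.2728]] [[312.8287 230.9767]]
1.0 bow [0.4871 0.0562 0.139 ] [[290.5706 200.9452]] [[331.4899 201.8298]] toe [[285.7494 211.8874]] [[338.108  227.1544]]
1.2 bow [0.485  0.0528 0.139 ] [[292.25   202.0443]] [[332.7127 201.032 ]] toe [[288.9112 213.9647]] [[340.4589 225.4587]]
1.4 bow [0.4836 0.0491 0.139 ] [[294.1194 202.7899]] [[333.6189 200.1239]] toe [[292.4333 215.3742]] [[342.1738 223.5381]]
1.6 bow [0.483  0.0451 0.139 ] [[296.1037 203.1521]] [[334.1744 199.1434]] toe [[296.1731 216.0579]] [[343.193  221.4766]]
1.3 tipends top [[285.9, 189.7], [271.4, 188.1]] side [[318.2, 215.5], [314.5, 223.6]]
1.55 tipends top [[286.3, 185.7], [271.8, 184.1]] side [[314.5, 214.6], [310.7, 222.7]]
1.85 tipends top [[286.9, 181.2], [272.5, 179.6]] side [[310.1, 214.5], [306.2, 222.5]]
```

Box pose is about (0.594, 0.056) with yaw -4.9°. The swing is about 1.45 rad and the strap about 1.55 rad. Next I'll bring the tool near the box for a wrist view, with its jaws along box x.

Request:
{"name": "arm_command", "arguments": {
  "translation": [
    [-0.888, 0, -1],
    [-0.888, 0, -1],
    [-0.888, 0, -1]
  ],
  "rotation": [
    [0, 0, 0],
    [0, 0, 0],
    [0, 0, 0]
  ],
  "grip": [1, 1, 1]
}}

```text
time_s: 1.5
position: [0.2936, -0.4583, 0.2439]
tcp_rot: [[-0.907, -0.001, 0.422], [-0.422, 0.007, -0.907], [-0.002, -1.0, -0.007]]
force: [0.2, -0.9, -0.0]
opening: 0.813
```

Request:
{"name": "arm_command", "arguments": {
  "translation": [
    [-0.888, 0, -1],
    [-0.888, 0, -1],
    [-0.888, 0, -1]
  ],
  "rotation": [
    [0, 0, 0],
    [0, 0, 0],
    [0, 0, 0]
  ],
  "grip": [1, 1, 1]
}}

```text
time_s: 1.8
position: [0.324, -0.3568, 0.2443]
tcp_rot: [[-0.906, -0.002, 0.423], [-0.423, 0.005, -0.906], [-0.001, -1.0, -0.005]]
force: [-0.2, -0.3, 0.2]
opening: 0.542
```

Request:
{"name": "arm_command", "arguments": {
  "translation": [
    [-0.888, 0, -1],
    [-0.888, 0, -1],
    [-0.888, 0, -1]
  ],
  "rotation": [
    [0, 0, 0],
    [0, 0, 0],
    [0, 0, 0]
  ],
  "grip": [1, 1, 1]
}}

```text
time_s: 2.1
position: [0.3548, -0.2557, 0.2444]
tcp_rot: [[-0.906, -0.002, 0.423], [-0.423, 0.003, -0.906], [-0.0, -1.0, -0.004]]
force: [-0.2, -0.4, -0.0]
opening: 0.268
```

Request:
{"name": "arm_command", "arguments": {
  "translation": [
    [-0.888, 0, -1],
    [-0.888, 0, -1],
    [-0.888, 0, -1]
  ],
  "rotation": [
    [0, 0, 0],
    [0, 0, 0],
    [0, 0, 0]
  ],
  "grip": [1, 1, 1]
}}

```text
time_s: 2.4
position: [0.3862, -0.1543, 0.2446]
tcp_rot: [[-0.906, -0.001, 0.424], [-0.424, 0.002, -0.906], [-0.0, -1.0, -0.002]]
force: [-0.2, 0.2, 0.2]
opening: 0.032
```

Request:
{"name": "arm_command", "arguments": {
  "translation": [
    [-0.888, 0, -1],
    [-0.888, 0, -1],
    [-0.888, 0, -1]
  ],
  "rotation": [
    [0, 0, 0],
    [0, 0, 0],
    [0, 0, 0]
  ],
  "grip": [1, 1, 1]
}}

```text
time_s: 2.7
position: [0.418, -0.0526, 0.2448]
tcp_rot: [[-0.906, 0.001, 0.424], [-0.424, 0.0, -0.906], [-0.001, -1.0, 0.0]]
force: [0.1, -0.7, -0.8]
opening: 0.001
```

Request:
{"name": "arm_command", "arguments": {
  "translation": [
    [-0.888, 0, -1],
    [-0.888, 0, -1],
    [-0.888, 0, -1]
  ],
  "rotation": [
    [0, 0, 0],
    [0, 0, 0],
    [0, 0, 0]
  ],
  "grip": [1, 1, 1]
}}

```text
time_s: 3.0
position: [0.45, 0.0494, 0.2449]
tcp_rot: [[-0.906, 0.003, 0.424], [-0.424, 0.0, -0.906], [-0.003, -1.0, 0.001]]
force: [-0.2, -0.2, 0.9]
opening: 0.007
```

Request:
{"name": "arm_command", "arguments": {
  "translation": [
    [0, 0, 0],
    [0, 0, 0],
    [0, 0, 0],
    [0, 0, 0],
    [0, 0, 0]
  ],
  "rotation": [
    [0, -0.7, 0],
    [0, -0.7, 0],
    [0, -0.7, 0],
    [0, -0.7, 0],
    [0, -0.7, 0]
  ],
  "grip": [1, 1, 1, 1, 1]
}}

```text
time_s: 3.5
position: [0.4487, 0.0449, 0.2446]
tcp_rot: [[-0.39, 0.001, 0.921], [-0.921, -0.001, -0.39], [0.001, -1.0, 0.001]]
force: [0.1, -0.7, 0.4]
opening: 0.002
```

Request:
{"name": "arm_command", "arguments": {
  "translation": [
    [0, 0, 0],
    [0, 0, 0],
    [0, 0, 0],
    [0, 0, 0]
  ],
  "rotation": [
    [0, -0.305, 0],
    [0, -0.305, 0],
    [0, -0.305, 0],
    [0, -0.305, 0]
  ],
  "grip": [1, 1, 1, 1]
}}

```text
time_s: 3.9
position: [0.4483, 0.0457, 0.2446]
tcp_rot: [[-0.089, 0.0, 0.996], [-0.996, -0.001, -0.089], [0.001, -1.0, 0.001]]
force: [-0.0, 0.2, 0.1]
opening: 0.005
```

```bash
cat >> h.py <<'E'
def wpt(c,s,X):
    "project world pts to wrist fisheye"
    R=np.array(s['tcp_rot']);X=np.atleast_2d(X)
    t=(X-np.array(s['position']))@R
    H=np.linalg.inv(np.array(c['hand_eye']));q=t@H[:3,:3].T+H[:3,3]
    K=np.array(c['mtx']);th=np.arctan2(np.hypot(q[:,0],q[:,1]),q[:,2]);ph=np.arctan2(q[:,1],q[:,0])
    return np.c_[K[0,2]+K[0,0]*th*np.cos(ph),K[1,2]+K[1,1]*th*np.sin(ph)]
E
cat > pose.py <<'E'
import numpy as np
def W(p,X):
    c,s=np.cos(p[2]),np.sin(p[2]);return np.atleast_2d(X)@np.array([[c,-s,0],[s,c,0],[0,0,1]]).T+[p[0],p[1],0]
P0=np.array([.5943,.0563,np.radians(-4.889)])
E
python3 - <<'E'
from h import *; from pose import *
np.set_printoptions(precision=4,suppress=True)
s=bot.read_state();c=snap('wrist','w1.png')
print(c['hand_eye'],c['mtx'])
I={'corners':[[.065,.09,.084],[.065,-.09,.084],[-.065,-.09,.084],[-.065,.09,.084]],
'padtop':[[-.105,.031,.08],[-.105,-.031,.08]],'toe':[-.09,.02,.08],'heel':[-.09,-.02,.08],'hinge':[-.072,.02,.0825]}
im=c['image'].copy()
for k,v in I.items():
    q=wpt(c,s,W(P0,v));print(k,q.round(1).tolist())
for t in ['toe_hole','heel_axis','shackle_bow','shackle_toe','hasp_hinge','padlock']:
    print(t,[((np.array(x['point'])*[640,400]).round(1),round(x['conf'],2)) for x in models.spot_point('wrist',t)][:2])
E
```

```text
[[ 0.0007  0.9686  0.2486 -0.068 ]
 [ 0.0016 -0.2486  0.9686 -0.1395]
 [ 1.     -0.0002 -0.0017  0.0003]
 [ 0.      0.      0.      1.    ]] [[309.7069   0.     319.0818]
 [  0.     309.7069 192.2146]
 [  0.       0.       1.    ]]
corners [[510.6, 83.0], [496.0, 238.6], [393.3, 243.9], [400.2, 70.5]]
padtop [[359.2, 128.7], [358.1, 190.0]]
toe [[374.0, 140.0]]
heel [[373.0, 179.4]]
hinge [[392.2, 140.5]]
toe_hole [(array([379.4, 138.4]), 0.84), (array([374.1, 174.1]), 0.17)]
heel_axis [(array([373.2, 178.2]), 0.69)]
shackle_bow [(array([362.8, 190.8]), 0.8)]
shackle_toe [(array([334.2, 173.7]), 0.62)]
hasp_hinge [(array([394.4, 139.5]), 0.6), (array([473.7, 303.4]), 0.4)]
padlock [(array([369.7, 149.6]), 0.96)]
```

View pics/w1.png

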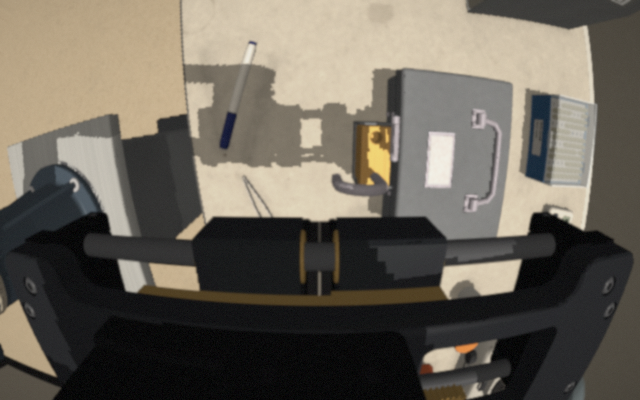

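The wrist view matches my fit within about 2 px: lid front-left corner seen at about (402,69) against a predicted (400,70.5), padlock at about (372,155), shackle out to (334,181). I'll zoom in with an overlay to refine the pose.

```bash
python3 - <<'E'
from h import *; from pose import *
s=bot.read_state();c=snap('wrist')
im=c['image'];k=5;x0,y0=320,100
z=cv2.resize(im[y0:y0+110,x0:x0+110],None,fx=k,fy=k,interpolation=cv2.INTER_CUBIC)
def d(X,col):
    for q in wpt(c,s,W(P0,X)):
        cv2.circle(z,tuple(int(round(v)) for v in ((q+0.5-[x0,y0])*k)),3,col,-1)
y=np.linspace(-.031,.031,8)
d([[-.105,v,.08] for v in y],(255,0,0)); d([[-.065,v,.084] for v in y],(255,0,0))
d([[-.09,.02,.08],[-.09,-.02,.08]],(0,0,255))
for v in (.005,.035):
    for h,col in ((1.3,(0,255,0)),(1.57,(255,255,0)),(1.85,(255,0,255))): d([[-.072-.033*np.cos(h),v,.0825+.033*np.sin(h)]],col)
for sw,col in ((1.2,(0,255,0)),(1.4,(255,255,0)),(1.6,(255,0,255))):d([[-.09-r*np.sin(sw),-.02+r*np.cos(sw),zz] for r,zz in((.045,.11),(.02,.144))],col)
cv2.imwrite('pics/w2.png',z)
E
```

```text
(no output)
```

View pics/w2.png

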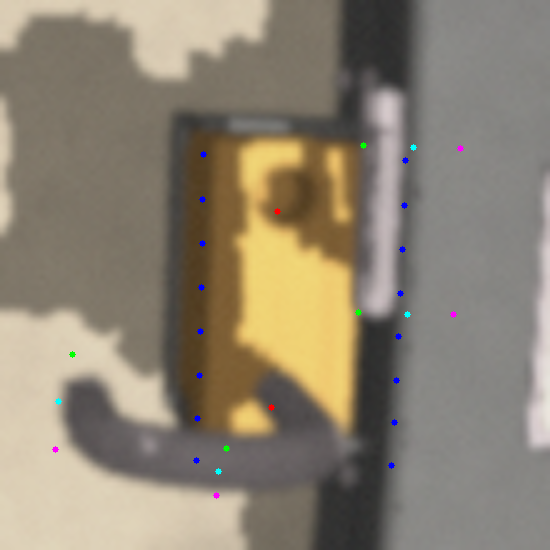

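The padlock, strap and shackle show clearly. The toe hole is at about (378,139) and the shackle toe at about (336,179). The strap is upright, at about (396,140). Measured features sit roughly 1–3 mm towards +x/+y of the fit, so I'm shifting the pose to (0.596, 0.0576). Next I'll move behind the strap with the fingers closed.

Request:
{"name": "arm_command", "arguments": {
  "translation": [
    [-0.58, 0, 0.8],
    [-0.58, 0, 0.8],
    [-0.58, 0, 0.8]
  ],
  "rotation": [
    [0, 0, 0],
    [0, 0, 0],
    [0, 0, 0]
  ],
  "grip": [1, 1, 1]
}}

```text
time_s: 4.6
position: [0.5193, 0.0893, 0.2448]
tcp_rot: [[-0.084, 0.005, 0.996], [-0.996, 0.0, -0.084], [-0.001, -1.0, 0.005]]
force: [0.3, 0.4, -0.3]
opening: 0.001
```

Request:
{"name": "arm_command", "arguments": {
  "translation": [
    [0, 0, 0.55],
    [0, 0.5, 0.55],
    [0, 1, 0.55],
    [0, 1, 0.55]
  ],
  "rotation": [
    [0, 0, 0],
    [0, 0, 0],
    [0, 0, 0],
    [0, 0, 0]
  ],
  "grip": [1, 1, 1, 1]
}}

```text
time_s: 5.0
position: [0.5544, 0.084, 0.1597]
tcp_rot: [[-0.086, -0.013, 0.996], [-0.996, 0.0, -0.086], [0.001, -1.0, -0.013]]
force: [-1.6, -0.3, 0.2]
opening: 0.001
```

Request:
{"name": "arm_command", "arguments": {
  "translation": [
    [0, 0.3, 0],
    [0, 0.56, 0],
    [0, 0.56, 0]
  ],
  "rotation": [
    [0, 0, 0],
    [0, 0, 0],
    [0, 0, 0]
  ],
  "grip": [1, 1, 1]
}}

```text
time_s: 5.3
position: [0.5576, 0.0841, 0.1191]
tcp_rot: [[-0.085, -0.004, 0.996], [-0.996, 0.0, -0.085], [0.0, -1.0, -0.004]]
force: [-0.4, -0.4, 0.2]
opening: 0.002
```

```bash
python3 - <<'E'
from h import *
a=snap('top')['image'][120:230,245:345];s=bot.read_state()
c=snap('wrist','w3.png')['image'][60:380,120:520]
d=snap('side')['image'][170:270,260:380]
cv2.imwrite('pics/m3.png',np.hstack([cv2.resize(d,(400,320),interpolation=3),c]))
print(s['position'],s['force'])
E
```

```text
[0.5587051  0.08410417 0.12032455] [-0.62279693 -0.33298916  0.46860193]
```

View pics/m3.png

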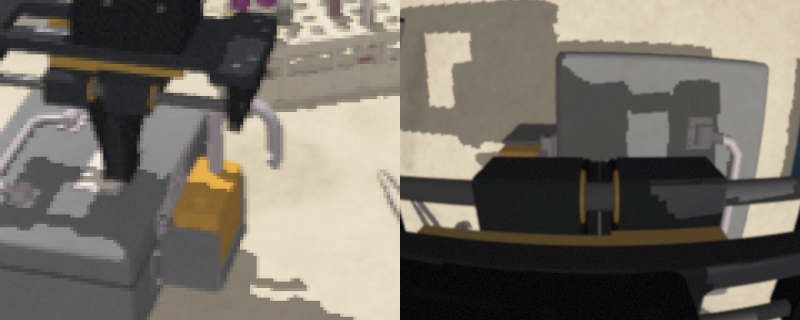

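The side view shows the closed fingertip standing on the lid side behind the strap, just above the lid at about (115,178) in the crop. The shackle is clear at about (265,130). Now I'll sweep the strap forward.

Request:
{"name": "arm_command", "arguments": {
  "translation": [
    [0, 0, -0.15],
    [0, 0, -0.3],
    [0, 0, -0.45],
    [0, 0, -0.6],
    [0, 0, -0.7]
  ],
  "rotation": [
    [0, 0, 0],
    [0, 0, 0],
    [0, 0, 0],
    [0, 0, 0],
    [0, 0, 0]
  ],
  "grip": [1, 1, 1, 1, 1]
}}

```text
time_s: 5.95
position: [0.5015, 0.0892, 0.1201]
tcp_rot: [[-0.085, -0.002, 0.996], [-0.996, 0.0, -0.085], [0.0, -1.0, -0.002]]
force: [0.4, -0.2, 1.1]
opening: 0.002
```

Request:
{"name": "arm_command", "arguments": {
  "translation": [
    [0, 0, 0],
    [0, 0.04, 0],
    [0, 0.08, 0],
    [0, 0.08, 0]
  ],
  "rotation": [
    [0, 0, 0],
    [0, 0, 0],
    [0, 0, 0],
    [0, 0, 0]
  ],
  "grip": [1, 1, 1, 1]
}}

```text
time_s: 6.35
position: [0.5024, 0.089, 0.1124]
tcp_rot: [[-0.086, -0.003, 0.996], [-0.996, 0.0, -0.086], [0.0, -1.0, -0.003]]
force: [-1.3, 0.3, 1.4]
opening: 0.006
```

Request:
{"name": "arm_command", "arguments": {
  "translation": [
    [0, 0.03, 0],
    [0, 0.05, 0],
    [0, 0.05, 0]
  ],
  "rotation": [
    [0, 0, 0],
    [0, 0, 0],
    [0, 0, 0]
  ],
  "grip": [1, 1, 1]
}}

```text
time_s: 6.65
position: [0.5041, 0.0889, 0.1091]
tcp_rot: [[-0.086, 0.001, 0.996], [-0.996, -0.0, -0.086], [-0.0, -1.0, 0.001]]
force: [1.0, -0.6, 0.2]
opening: 0.007
```

Request:
{"name": "arm_command", "arguments": {
  "translation": [
    [0, 0.014, 0],
    [0, 0.014, 0]
  ],
  "rotation": [
    [0, 0, 0],
    [0, 0, 0]
  ],
  "grip": [1, 1]
}}

```text
time_s: 6.85
position: [0.5041, 0.0889, 0.1082]
tcp_rot: [[-0.086, 0.001, 0.996], [-0.996, -0.0, -0.086], [-0.0, -1.0, 0.001]]
force: [0.4, -0.3, -0.1]
opening: 0.004
```

Request:
{"name": "arm_command", "arguments": {
  "translation": [
    [0, 0.013, 0],
    [0, 0.013, 0]
  ],
  "rotation": [
    [0, 0, 0],
    [0, 0, 0]
  ],
  "grip": [1, 1]
}}

```text
time_s: 7.05
position: [0.5039, 0.0889, 0.1072]
tcp_rot: [[-0.085, 0.001, 0.996], [-0.996, -0.0, -0.085], [0.0, -1.0, 0.001]]
force: [-0.0, 0.3, 0.2]
opening: 0.006
```

```bash
python3 - <<'E'
from h import *
s=bot.read_state();print(s['position'],s['force'],s['moment'])
d=snap('side')['image'][180:260,280:380]
a=snap('wrist')['image'][60:300,200:520]
cv2.imwrite('pics/m4.png',np.hstack([cv2.resize(d,(400,320),interpolation=3),cv2.resize(a,(400,320),interpolation=3)]))
E
```

```text
[0.50390369 0.08892384 0.10723821] [-0.00299794  0.342009    0.16938348] [-0.06133992 -0.11016065 -0.00633691]
```

View pics/m4.png

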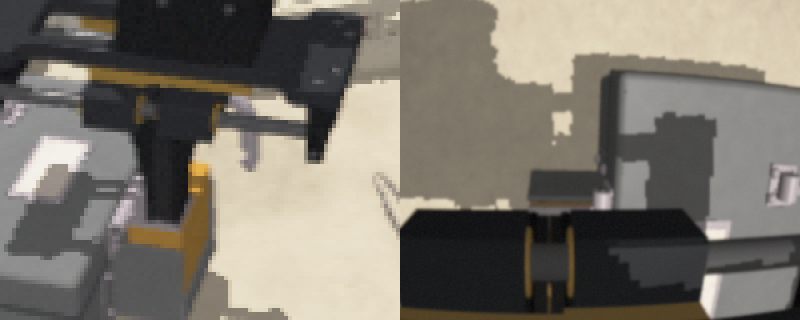

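The strap now lies under the fingertip, which is over the padlock at about (165,220) in the crop, with no load felt. I'll lift, move over the bow, turn to suit the swing and open part way.

Request:
{"name": "arm_command", "arguments": {
  "translation": [
    [0, -0.5, 0],
    [0, -1, 0],
    [0, -1, 0]
  ],
  "rotation": [
    [0, 0, 0],
    [0, 0, 0],
    [0, 0, 0]
  ],
  "grip": [1, 1, 1]
}}

```text
time_s: 7.45
position: [0.5068, 0.089, 0.1916]
tcp_rot: [[-0.085, 0.01, 0.996], [-0.996, -0.0, -0.085], [-0.001, -1.0, 0.01]]
force: [0.4, -0.6, -0.7]
opening: 0.007
```

Request:
{"name": "arm_command", "arguments": {
  "translation": [
    [0.51, 0, -0.195],
    [0.51, 0, -0.195],
    [0.51, 0, -0.195],
    [0.51, 0, -0.195],
    [0.51, 0, -0.195]
  ],
  "rotation": [
    [0, -0.1, 0],
    [0, -0.2, 0],
    [0, -0.4, 0],
    [0, -0.5, 0],
    [0, -0.6, 0]
  ],
  "grip": [0.3, 0.3, 0.3, 0.3, 0.3]
}}

```text
time_s: 7.95
position: [0.4839, 0.0495, 0.1866]
tcp_rot: [[0.521, -0.001, 0.854], [-0.854, 0.0, 0.521], [-0.001, -1.0, -0.001]]
force: [-0.1, -0.3, 0.4]
opening: 0.325
```

Request:
{"name": "arm_command", "arguments": {
  "translation": [
    [0, 0, 0],
    [0, 0, 0],
    [0, 0, 0],
    [0, 0, 0],
    [0, 0, 0]
  ],
  "rotation": [
    [0, -0.14, 0],
    [0, -0.28, 0],
    [0, -0.42, 0],
    [0, -0.56, 0],
    [0, -0.7, 0]
  ],
  "grip": [0.3, 0.3, 0.3, 0.3, 0.3]
}}

```text
time_s: 8.45
position: [0.4839, 0.0497, 0.1865]
tcp_rot: [[0.959, -0.001, 0.285], [-0.285, 0.0, 0.959], [-0.001, -1.0, -0.0]]
force: [0.8, -0.5, -0.2]
opening: 0.351
```

Request:
{"name": "arm_command", "arguments": {
  "translation": [
    [0, 0, 0],
    [0, 0, 0]
  ],
  "rotation": [
    [0, -0.08, 0],
    [0, -0.08, 0]
  ],
  "grip": [0.3, 0.3]
}}

```text
time_s: 8.65
position: [0.484, 0.0497, 0.1866]
tcp_rot: [[0.978, -0.001, 0.21], [-0.21, 0.0, 0.978], [-0.001, -1.0, -0.0]]
force: [0.2, -0.8, 0.0]
opening: 0.35
```

```bash
python3 - <<'E'
from h import *; from pose import *
np.set_printoptions(precision=4,suppress=True)
P=np.array([.5960,.0576,np.radians(-4.889)])
s=bot.read_state();print(s['position'],s['force'],s['opening'],s['joint_positions']);print(s['tcp_rot'])
c=snap('wrist','w5.png')
d=snap('side')['image'][180:260,280:380]
print(wpt(c,s,W(P,[[-.09,.02,.08],[-.09,-.02,.08],[-.1099,-.0176,.139],[-.13,-.015,.1]])),'tip',wpt(c,s,np.array(s['position'])+[0,0,-.022]))
a=c['image'][40:360,140:540]
cv2.imwrite('pics/m5.png',np.hstack([cv2.resize(d,(400,320),interpolation=3),a]))
E
```

```text
[0.484  0.0497 0.1866] [ 0.1716 -0.7846  0.0176] 0.34976335063021746 [ -7.3246  24.7225 105.038   -0.001   50.3159 -85.2094]
[[ 0.9777 -0.0013  0.2099]
 [-0.2099  0.0002  0.9777]
 [-0.0013 -1.     -0.0001]]
[[365.8501 216.0737]
 [318.8724 221.9282]
 [318.5866 223.5727]
 [318.712  180.0219]] tip [[318.5938 237.3196]]
```

View pics/m5.png

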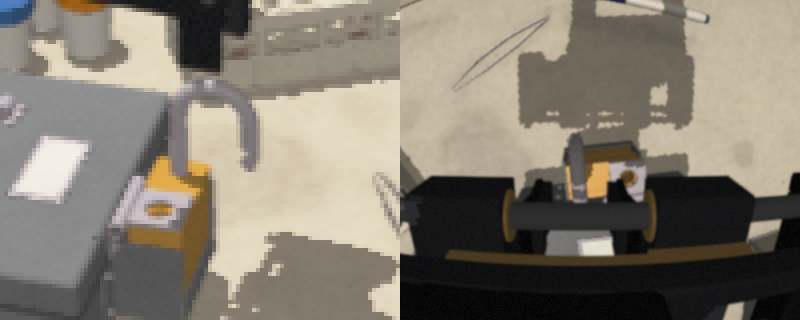

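The strap is flat, with its hole over the brass toe hole at about (160,210) in the side crop. The bow lies between the open fingers, with the bar at about x=577 and vertical in the wrist crop. I'll descend to straddle it.

Request:
{"name": "arm_command", "arguments": {
  "translation": [
    [0, 0.2, 0],
    [0, 0.43, 0],
    [0, 0.43, 0]
  ],
  "rotation": [
    [0, 0, 0],
    [0, 0, 0],
    [0, 0, 0]
  ],
  "grip": [0.3, 0.3, 0.3]
}}

```text
time_s: 9.05
position: [0.4828, 0.0498, 0.151]
tcp_rot: [[0.977, -0.005, 0.211], [-0.211, 0.001, 0.977], [-0.005, -1.0, -0.0]]
force: [-0.5, -1.1, -0.5]
opening: 0.348
```

Request:
{"name": "arm_command", "arguments": {
  "translation": [
    [0, 0, 0],
    [0, 0, 0]
  ],
  "rotation": [
    [0, 0, 0],
    [0, 0, 0]
  ],
  "grip": [0.6, 0.6]
}}

```text
time_s: 9.25
position: [0.485, 0.0496, 0.1534]
tcp_rot: [[0.978, 0.001, 0.21], [-0.21, -0.0, 0.978], [0.001, -1.0, 0.0]]
force: [-0.1, -0.2, -0.6]
opening: 0.252
```

Request:
{"name": "arm_command", "arguments": {
  "translation": [
    [0.003, 0, 0.036],
    [0.01, 0, 0.072],
    [0.023, 0, 0.107],
    [0.04, 0, 0.139],
    [0.061, 0, 0.169]
  ],
  "rotation": [
    [0, 0.133, 0],
    [0, 0.267, 0],
    [0, 0.4, 0],
    [0, 0.533, 0],
    [0, 0.667, 0]
  ],
  "grip": [0.6, 0.6, 0.6, 0.6, 0.6]
}}

```text
time_s: 9.75
position: [0.4919, 0.0617, 0.1536]
tcp_rot: [[0.609, -0.0, 0.793], [-0.793, -0.001, 0.609], [0.0, -1.0, -0.0]]
force: [-0.3, -1.9, -0.2]
opening: 0.201
```

Request:
{"name": "arm_command", "arguments": {
  "translation": [
    [0.003, 0, 0.036],
    [0.01, 0, 0.072],
    [0.023, 0, 0.107],
    [0.04, 0, 0.139],
    [0.061, 0, 0.169]
  ],
  "rotation": [
    [0, 0.133, 0],
    [0, 0.267, 0],
    [0, 0.4, 0],
    [0, 0.533, 0],
    [0, 0.667, 0]
  ],
  "grip": [0.6, 0.6, 0.6, 0.6, 0.6]
}}

```text
time_s: 10.25
position: [0.5052, 0.0665, 0.1535]
tcp_rot: [[-0.043, -0.001, 0.999], [-0.999, 0.0, -0.043], [-0.0, -1.0, -0.001]]
force: [-1.4, 0.2, 0.3]
opening: 0.201
```

Request:
{"name": "arm_command", "arguments": {
  "translation": [
    [0, 0, 0.013],
    [0, 0, 0.013],
    [0, 0, 0.013]
  ],
  "rotation": [
    [0, 0.047, 0],
    [0, 0.047, 0],
    [0, 0.047, 0]
  ],
  "grip": [0.6, 0.6, 0.6]
}}

```text
time_s: 10.55
position: [0.5068, 0.0663, 0.1533]
tcp_rot: [[-0.085, 0.001, 0.996], [-0.996, -0.0, -0.085], [0.0, -1.0, 0.001]]
force: [-1.4, -0.3, 0.3]
opening: 0.202
```

Request:
{"name": "arm_command", "arguments": {
  "translation": [
    [0, 0, 0],
    [0, 0, 0],
    [0, 0, 0]
  ],
  "rotation": [
    [0, 0, 0],
    [0, 0, 0],
    [0, 0, 0]
  ],
  "grip": [0.9, 0.9, 0.9]
}}

```text
time_s: 10.85
position: [0.5067, 0.0664, 0.1529]
tcp_rot: [[-0.086, -0.0, 0.996], [-0.996, 0.0, -0.086], [-0.0, -1.0, -0.0]]
force: [-1.8, 1.6, 1.4]
opening: 0.104
```

```bash
python3 - <<'E'
from h import *
s=bot.read_state();print(s['position'],s['force'],s['moment'],s['opening'])
E
```

```text
[0.50673404 0.06636157 0.15291643] [-1.82955451  1.57924995  1.41390279] [0.09567901 0.17584819 0.0341499 ] 0.10422062892440517
```

The bar is pinched (opening about 9–10 mm) with little side force. I'll release, rise, shut the fingers and look before pressing.

Request:
{"name": "arm_command", "arguments": {
  "translation": [
    [0, 0, 0],
    [0, 0, 0],
    [0, 0, 0]
  ],
  "rotation": [
    [0, 0, 0],
    [0, 0, 0],
    [0, 0, 0]
  ],
  "grip": [0.5, 0.5, 0.5]
}}

```text
time_s: 11.15
position: [0.5074, 0.0661, 0.1529]
tcp_rot: [[-0.087, 0.001, 0.996], [-0.996, -0.0, -0.087], [0.0, -1.0, 0.001]]
force: [-0.5, -1.3, -0.1]
opening: 0.228
```

Request:
{"name": "arm_command", "arguments": {
  "translation": [
    [0, -0.3, 0],
    [0, -0.6, 0],
    [0, -0.6, 0],
    [0, -0.6, 0],
    [0, -0.6, 0]
  ],
  "rotation": [
    [0, 0, 0],
    [0, 0, 0],
    [0, 0, 0],
    [0, 0, 0],
    [0, 0, 0]
  ],
  "grip": [0.5, 0.5, 1, 1, 1]
}}

```text
time_s: 11.65
position: [0.5062, 0.0662, 0.2]
tcp_rot: [[-0.087, -0.002, 0.996], [-0.996, 0.0, -0.087], [0.0, -1.0, -0.002]]
force: [0.4, -0.1, -1.0]
opening: 0.063
```

```bash
python3 - <<'E'
from h import *; from pose import *
np.set_printoptions(precision=4,suppress=True)
P=np.array([.5960,.0576,np.radians(-4.889)])
s=bot.read_state();print(s['position'],s['force'],s['moment'])
d=snap('side');t=snap('top')
for sw in(-.15,0,.15):
    X=W(P,[[-.09-r*np.sin(sw),-.02+r*np.cos(sw),z] for r,z in((.02,.139),(.04,.11),(.04,.088))]);print(sw,proj(d,X).round(1).tolist())
for th in('shackle_bow','shackle_toe'):print(th,[(np.array(x['point'])*[640,400],x['conf']) for x in models.spot_point('side',th)])
w=snap('wrist')['image'][60:300,220:540]
d=d['image'][180:260,280:380]
cv2.imwrite('pics/m6.png',np.hstack([cv2.resize(d,(400,320),interpolation=3),cv2.resize(w,(400,320),interpolation=3)]))
E
```

```text
[0.5062 0.0662 0.2   ] [ 0.3636 -0.1218 -1.008 ] [-0.0336 -0.071   0.0111]
-0.15 [[320.5, 205.2], [317.1, 221.6], [317.3, 229.9]]
0 [[321.8, 205.5], [319.7, 222.1], [320.0, 230.4]]
0.15 [[323.2, 205.6], [322.5, 222.3], [322.7, 230.6]]
shackle_bow [(array([314.624, 231.2  ]), 0.73), (array([322.624, 206.08 ]), 0.51)]
shackle_toe [(array([319.68, 231.08]), 0.57)]
```

View pics/m6.png

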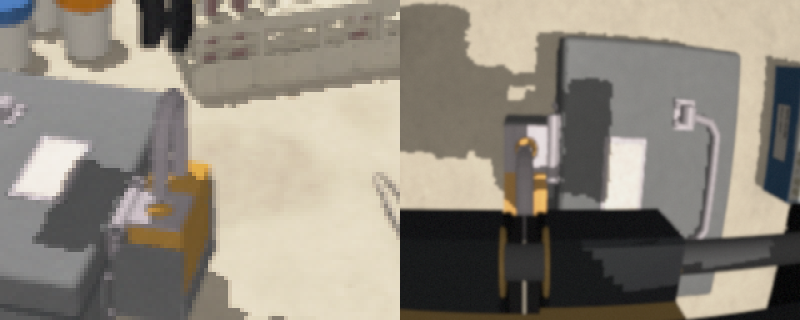

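The toe stands over the strap hole at about (160,205) in the side crop. The wrist view shows the bow lined up with the hole. I'll press from above, stepwise.

Request:
{"name": "arm_command", "arguments": {
  "translation": [
    [0, 0.2, 0],
    [0, 0.36, 0],
    [0, 0.36, 0]
  ],
  "rotation": [
    [0, 0, 0],
    [0, 0, 0],
    [0, 0, 0]
  ],
  "grip": [1, 1, 1]
}}

```text
time_s: 12.2
position: [0.5055, 0.0663, 0.1703]
tcp_rot: [[-0.087, -0.004, 0.996], [-0.996, 0.0, -0.087], [0.0, -1.0, -0.004]]
force: [-0.1, -0.2, 0.2]
opening: 0.005
```

Request:
{"name": "arm_command", "arguments": {
  "translation": [
    [0, 0.025, 0],
    [0, 0.05, 0],
    [0, 0.05, 0]
  ],
  "rotation": [
    [0, 0, 0],
    [0, 0, 0],
    [0, 0, 0]
  ],
  "grip": [1, 1, 1]
}}

```text
time_s: 12.5
position: [0.507, 0.0662, 0.1682]
tcp_rot: [[-0.086, 0.001, 0.996], [-0.996, -0.0, -0.086], [-0.0, -1.0, 0.001]]
force: [-0.1, -0.2, 0.1]
opening: 0.003
```

Request:
{"name": "arm_command", "arguments": {
  "translation": [
    [0, 0.025, 0],
    [0, 0.05, 0],
    [0, 0.05, 0]
  ],
  "rotation": [
    [0, 0, 0],
    [0, 0, 0],
    [0, 0, 0]
  ],
  "grip": [1, 1, 1]
}}

```text
time_s: 12.8
position: [0.5072, 0.0663, 0.1642]
tcp_rot: [[-0.086, 0.001, 0.996], [-0.996, -0.0, -0.086], [-0.0, -1.0, 0.001]]
force: [-0.1, 0.3, 2.6]
opening: 0.008
```

Request:
{"name": "arm_command", "arguments": {
  "translation": [
    [0, 0.025, 0],
    [0, 0.05, 0],
    [0, 0.05, 0]
  ],
  "rotation": [
    [0, 0, 0],
    [0, 0, 0],
    [0, 0, 0]
  ],
  "grip": [1, 1, 1]
}}

```text
time_s: 13.1
position: [0.5071, 0.0663, 0.1599]
tcp_rot: [[-0.087, 0.001, 0.996], [-0.996, 0.0, -0.087], [-0.0, -1.0, 0.001]]
force: [0.0, -0.3, 1.8]
opening: 0.001
```

Request:
{"name": "arm_command", "arguments": {
  "translation": [
    [0, 0.012, 0],
    [0, 0.025, 0],
    [0, 0.025, 0]
  ],
  "rotation": [
    [0, 0, 0],
    [0, 0, 0],
    [0, 0, 0]
  ],
  "grip": [1, 1, 1]
}}

```text
time_s: 13.4
position: [0.5071, 0.0662, 0.1579]
tcp_rot: [[-0.087, 0.0, 0.996], [-0.996, -0.0, -0.087], [-0.0, -1.0, 0.0]]
force: [0.8, 0.7, 1.9]
opening: 0.006
```

Request:
{"name": "arm_command", "arguments": {
  "translation": [
    [0, 0.012, 0],
    [0, 0.02, 0],
    [0, 0.02, 0]
  ],
  "rotation": [
    [0, 0, 0],
    [0, 0, 0],
    [0, 0, 0]
  ],
  "grip": [1, 1, 1]
}}

```text
time_s: 13.7
position: [0.507, 0.0662, 0.1564]
tcp_rot: [[-0.087, 0.0, 0.996], [-0.996, -0.0, -0.087], [-0.0, -1.0, 0.0]]
force: [1.2, -0.4, 2.3]
opening: 0.006
```

Request:
{"name": "arm_command", "arguments": {
  "translation": [
    [0, 0.012, 0],
    [0, 0.025, 0],
    [0, 0.025, 0]
  ],
  "rotation": [
    [0, 0, 0],
    [0, 0, 0],
    [0, 0, 0]
  ],
  "grip": [1, 1, 1]
}}

```text
time_s: 14.0
position: [0.507, 0.0662, 0.1543]
tcp_rot: [[-0.087, 0.0, 0.996], [-0.996, 0.0, -0.087], [-0.0, -1.0, 0.0]]
force: [1.4, 0.2, 2.5]
opening: 0.007
```

Request:
{"name": "arm_command", "arguments": {
  "translation": [
    [0, 0.012, 0],
    [0, 0.025, 0],
    [0, 0.025, 0]
  ],
  "rotation": [
    [0, 0, 0],
    [0, 0, 0],
    [0, 0, 0]
  ],
  "grip": [1, 1, 1]
}}

```text
time_s: 14.3
position: [0.5069, 0.0662, 0.1523]
tcp_rot: [[-0.086, 0.0, 0.996], [-0.996, -0.0, -0.086], [0.0, -1.0, 0.0]]
force: [1.2, 0.7, 4.0]
opening: 0.007
```

Request:
{"name": "arm_command", "arguments": {
  "translation": [
    [0, 0.0125, 0],
    [0, 0.0125, 0]
  ],
  "rotation": [
    [0, 0, 0],
    [0, 0, 0]
  ],
  "grip": [1, 1]
}}

```text
time_s: 14.5
position: [0.5069, 0.0662, 0.1513]
tcp_rot: [[-0.087, 0.0, 0.996], [-0.996, -0.0, -0.087], [0.0, -1.0, 0.0]]
force: [1.2, 0.3, 4.0]
opening: 0.006
```

Request:
{"name": "arm_command", "arguments": {
  "translation": [
    [0, 0.0125, 0],
    [0, 0.0125, 0]
  ],
  "rotation": [
    [0, 0, 0],
    [0, 0, 0]
  ],
  "grip": [1, 1]
}}

```text
time_s: 14.7
position: [0.5069, 0.0662, 0.1503]
tcp_rot: [[-0.087, 0.0, 0.996], [-0.996, -0.0, -0.087], [0.0, -1.0, 0.0]]
force: [1.4, 0.8, 3.1]
opening: 0.007
```

Request:
{"name": "arm_command", "arguments": {
  "translation": [
    [0, 0.0125, 0],
    [0, 0.0125, 0]
  ],
  "rotation": [
    [0, 0, 0],
    [0, 0, 0]
  ],
  "grip": [1, 1]
}}

```text
time_s: 14.9
position: [0.5069, 0.0662, 0.1494]
tcp_rot: [[-0.087, 0.0, 0.996], [-0.996, -0.0, -0.087], [0.0, -1.0, 0.0]]
force: [1.3, 0.2, 4.4]
opening: 0.005
```

Request:
{"name": "arm_command", "arguments": {
  "translation": [
    [0, 0.0125, 0],
    [0, 0.0125, 0]
  ],
  "rotation": [
    [0, 0, 0],
    [0, 0, 0]
  ],
  "grip": [1, 1]
}}

```text
time_s: 15.1
position: [0.5069, 0.0662, 0.1484]
tcp_rot: [[-0.086, 0.0, 0.996], [-0.996, -0.0, -0.086], [0.0, -1.0, 0.0]]
force: [1.9, 1.0, 4.4]
opening: 0.002
```

Request:
{"name": "arm_command", "arguments": {
  "translation": [
    [0, 0.0125, 0],
    [0, 0.0125, 0]
  ],
  "rotation": [
    [0, 0, 0],
    [0, 0, 0]
  ],
  "grip": [1, 1]
}}

```text
time_s: 15.3
position: [0.507, 0.0662, 0.1474]
tcp_rot: [[-0.086, 0.0, 0.996], [-0.996, -0.0, -0.086], [0.0, -1.0, 0.0]]
force: [1.4, -0.2, 4.8]
opening: 0.01
```

Request:
{"name": "arm_command", "arguments": {
  "translation": [
    [0, 0.0125, 0],
    [0, 0.0125, 0]
  ],
  "rotation": [
    [0, 0, 0],
    [0, 0, 0]
  ],
  "grip": [1, 1]
}}

```text
time_s: 15.5
position: [0.507, 0.0662, 0.1464]
tcp_rot: [[-0.087, 0.0, 0.996], [-0.996, -0.0, -0.087], [0.0, -1.0, 0.0]]
force: [1.4, 1.0, 4.4]
opening: 0.001
```

Request:
{"name": "arm_command", "arguments": {
  "translation": [
    [0, 0.0125, 0],
    [0, 0.0125, 0]
  ],
  "rotation": [
    [0, 0, 0],
    [0, 0, 0]
  ],
  "grip": [1, 1]
}}

```text
time_s: 15.7
position: [0.507, 0.0662, 0.1455]
tcp_rot: [[-0.086, 0.0, 0.996], [-0.996, -0.0, -0.086], [0.0, -1.0, 0.0]]
force: [1.3, -0.3, 4.6]
opening: 0.004
```

Request:
{"name": "arm_command", "arguments": {
  "translation": [
    [0, 0.0125, 0],
    [0, 0.0125, 0]
  ],
  "rotation": [
    [0, 0, 0],
    [0, 0, 0]
  ],
  "grip": [1, 1]
}}

```text
time_s: 15.9
position: [0.507, 0.0662, 0.1445]
tcp_rot: [[-0.086, 0.0, 0.996], [-0.996, -0.0, -0.086], [0.0, -1.0, 0.0]]
force: [1.7, -0.5, 4.5]
opening: 0.006
```

Request:
{"name": "arm_command", "arguments": {
  "translation": [
    [0, 0.0125, 0],
    [0, 0.0125, 0]
  ],
  "rotation": [
    [0, 0, 0],
    [0, 0, 0]
  ],
  "grip": [1, 1]
}}

```text
time_s: 16.1
position: [0.5071, 0.0662, 0.1435]
tcp_rot: [[-0.087, 0.001, 0.996], [-0.996, -0.0, -0.087], [0.0, -1.0, 0.001]]
force: [1.3, 0.4, 5.8]
opening: 0.002
```

Request:
{"name": "arm_command", "arguments": {
  "translation": [
    [0, 0.0125, 0],
    [0, 0.0125, 0]
  ],
  "rotation": [
    [0, 0, 0],
    [0, 0, 0]
  ],
  "grip": [1, 1]
}}

```text
time_s: 16.3
position: [0.5071, 0.0662, 0.1425]
tcp_rot: [[-0.087, 0.001, 0.996], [-0.996, -0.0, -0.087], [0.0, -1.0, 0.001]]
force: [1.1, -0.0, 5.7]
opening: 0.002
```

Request:
{"name": "arm_command", "arguments": {
  "translation": [
    [0, 0.0125, 0],
    [0, 0.0125, 0]
  ],
  "rotation": [
    [0, 0, 0],
    [0, 0, 0]
  ],
  "grip": [1, 1]
}}

```text
time_s: 16.5
position: [0.5072, 0.0662, 0.1418]
tcp_rot: [[-0.086, 0.001, 0.996], [-0.996, -0.0, -0.086], [0.0, -1.0, 0.001]]
force: [1.2, -0.8, 7.5]
opening: 0.003
```

Request:
{"name": "arm_command", "arguments": {
  "translation": [
    [0, 0.0125, 0],
    [0, 0.0125, 0]
  ],
  "rotation": [
    [0, 0, 0],
    [0, 0, 0]
  ],
  "grip": [1, 1]
}}

```text
time_s: 16.7
position: [0.5073, 0.0662, 0.1412]
tcp_rot: [[-0.086, 0.001, 0.996], [-0.996, -0.0, -0.086], [0.0, -1.0, 0.001]]
force: [1.3, 1.4, 10.1]
opening: 0.003
```

Request:
{"name": "arm_command", "arguments": {
  "translation": [
    [0, 0.0125, 0],
    [0, 0.0125, 0]
  ],
  "rotation": [
    [0, 0, 0],
    [0, 0, 0]
  ],
  "grip": [1, 1]
}}

```text
time_s: 16.9
position: [0.5073, 0.0663, 0.1404]
tcp_rot: [[-0.087, 0.002, 0.996], [-0.996, 0.0, -0.087], [-0.0, -1.0, 0.002]]
force: [0.2, 0.8, 12.0]
opening: 0.007
```

Request:
{"name": "arm_command", "arguments": {
  "translation": [
    [0, 0.0125, 0],
    [0, 0.0125, 0]
  ],
  "rotation": [
    [0, 0, 0],
    [0, 0, 0]
  ],
  "grip": [1, 1]
}}

```text
time_s: 17.1
position: [0.5074, 0.0663, 0.1396]
tcp_rot: [[-0.086, 0.002, 0.996], [-0.996, 0.0, -0.086], [-0.0, -1.0, 0.002]]
force: [0.3, 0.8, 12.1]
opening: 0.003
```

Request:
{"name": "arm_command", "arguments": {
  "translation": [
    [0, 0.01, 0],
    [0, 0.01, 0]
  ],
  "rotation": [
    [0, 0, 0],
    [0, 0, 0]
  ],
  "grip": [1, 1]
}}

```text
time_s: 17.3
position: [0.5075, 0.0663, 0.139]
tcp_rot: [[-0.086, 0.002, 0.996], [-0.996, -0.0, -0.086], [-0.0, -1.0, 0.002]]
force: [-1.0, 0.3, 14.4]
opening: 0.004
```

Request:
{"name": "arm_command", "arguments": {
  "translation": [
    [0, 0.01, 0],
    [0, 0.01, 0]
  ],
  "rotation": [
    [0, 0, 0],
    [0, 0, 0]
  ],
  "grip": [1, 1]
}}

```text
time_s: 17.5
position: [0.5075, 0.0663, 0.1384]
tcp_rot: [[-0.086, 0.002, 0.996], [-0.996, -0.0, -0.086], [-0.0, -1.0, 0.002]]
force: [-0.7, 0.6, 14.5]
opening: 0.002
```

Request:
{"name": "arm_command", "arguments": {
  "translation": [
    [0, 0.008, 0],
    [0, 0.008, 0]
  ],
  "rotation": [
    [0, 0, 0],
    [0, 0, 0]
  ],
  "grip": [1, 1]
}}

```text
time_s: 17.7
position: [0.5071, 0.0663, 0.1369]
tcp_rot: [[-0.086, 0.001, 0.996], [-0.996, -0.0, -0.086], [-0.0, -1.0, 0.001]]
force: [1.9, 0.5, 5.7]
opening: 0.007
```

Request:
{"name": "arm_command", "arguments": {
  "translation": [
    [0, 0.006, 0],
    [0, 0.006, 0]
  ],
  "rotation": [
    [0, 0, 0],
    [0, 0, 0]
  ],
  "grip": [1, 1]
}}

```text
time_s: 17.9
position: [0.5071, 0.0663, 0.136]
tcp_rot: [[-0.087, 0.001, 0.996], [-0.996, -0.0, -0.087], [-0.0, -1.0, 0.001]]
force: [2.8, 0.8, 4.9]
opening: 0.005
```

I felt the click: force fell from 14.5 N to 5 N at about 28.5 mm. I'll let go, rise clear and check.

Request:
{"name": "arm_command", "arguments": {
  "translation": [
    [0, -0.05, 0],
    [0, -0.15, 0],
    [0, -0.5, 0],
    [0, -1, 0],
    [0, -1, 0]
  ],
  "rotation": [
    [0, 0, 0],
    [0, 0, 0],
    [0, 0, 0],
    [0, 0, 0],
    [0, 0, 0]
  ],
  "grip": [1, 1, 1, 1, 1]
}}

```text
time_s: 18.4
position: [0.509, 0.0661, 0.2198]
tcp_rot: [[-0.086, 0.008, 0.996], [-0.996, -0.001, -0.086], [0.0, -1.0, 0.008]]
force: [0.7, -0.7, 0.1]
opening: 0.009
```

Request:
{"name": "arm_command", "arguments": {
  "translation": [
    [0, -0.3, -0.5],
    [0, -0.3, -1],
    [0, -0.3, -1],
    [0, -0.3, -1]
  ],
  "rotation": [
    [0, 0, 0],
    [0, 0, 0],
    [0, 0, 0],
    [0, 0, 0]
  ],
  "grip": [1, 1, 1, 1]
}}

```text
time_s: 18.8
position: [0.4256, 0.0734, 0.2394]
tcp_rot: [[-0.086, -0.002, 0.996], [-0.996, 0.0, -0.086], [0.0, -1.0, -0.002]]
force: [0.5, -0.0, 0.6]
opening: 0.004
```

```bash
python3 - <<'E'
from h import *; from pose import *
P=np.array([.5960,.0576,np.radians(-4.889)])
s=bot.read_state();print(s['position'],s['force'])
d=snap('side');w=snap('wrist')['image']
for l in (0,.0285):print(l,'bow top side px',proj(d,W(P,[[-.09,0,.144-l]])),'crop',(proj(d,W(P,[[-.09,0,.144-l]]))-[280,180])*4)
cv2.imwrite('pics/m7.png',np.hstack([cv2.resize(d['image'][180:260,280:380],(400,320),interpolation=3),cv2.resize(w[60:220,300:500],(400,320),interpolation=3)]))
E
```

```text
[0.42555691 0.0733638  0.23937198] [ 0.50627256 -0.04924964  0.64116991]
0 bow top side px [[321.79369659 203.49410419]] crop [[167.17478636  93.97641676]]
0.0285 bow top side px [[322.06533839 214.60149551]] crop [[168.26135355 138.40598203]]
```

View pics/m7.png

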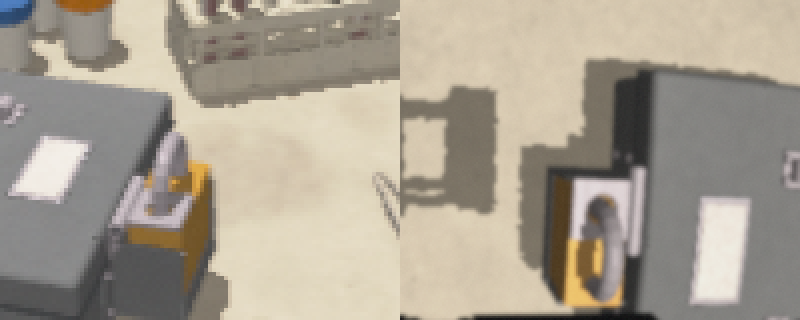

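The shackle has stayed down: its bow top is at about (172,133) in the side crop, against an expected 138 locked and 94 up. The toe is through the flat strap, and the gripper is clear.

```bash
python3 -c "
from rig import bot
print(bot.hand_in())"
```

```text
the job is handed in; nothing more can be done
None
```

The strongbox is locked and the job is handed in; `hand_in` gives no verdict, so the evidence is my own checks. It took about 19 s of the 58 s.

- **Strap:** I folded it flat with the closed fingertips while the shackle was still up. The side picture showed it flat, with its hole over the toe hole.
- **Shackle:** I swung it from about 1.45 rad to 0 with a loose straddle and a closing pinch. I then pressed on top of the bow in steps of 1 mm or less.
- **Click:** I felt it at about 28.5 mm of travel. The force peaked at 14.5 N and dropped to about 5 N, so nothing came near the 30 N limit. I stopped about 1 mm past the click.
- **Last check:** After I let go, both pictures showed the bow still down at the locked height, with the toe through the flat strap. The gripper was clear and the wrist force was below 1 N.

**Checks that disagreed:** The camera fits of the box pose differed by 1–4 mm between views, so I used a compromise. The contact height on the bow and the pinch position then agreed with it.

**Not measured:** I did not measure the cups and marker again at the end. The arm was never lowered near them, and the blue and one orange cup in the last side crop looked unmoved.

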